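Close the cap press arm and lock it with its pin

TASK

A jam has been cleared at the cap press and its swing arm still stands up: swing the arm down until it is seated in the fork, then fetch the loose locking pin from the middle parts bin and push it sideways through both cheeks of the fork and the arm's eye, fully home with the shoulder of its handle against the fork. Let go of it, and leave the loose can, the wrench and the tray of caps as they stand.

Things in the scene. Friction and masses are not known exactly. Their poses are not given: they have to be found in the camera images.
- fork_hole (a point): Middle of the locking hole in the press's fork, 185 mm above the deck. y is the hole's level axis, x points along the closed arm to the hinge, z up. Two cheek plates (16 mm thick, 44 x 44 mm, centred on the hole) lie 10 to 26 mm either side of the middle, the arm's slot between them. One round 18 mm hole runs through both; the pin may enter from either side.
- press: Steel frame of the cap press, fixed to the deck; origin on the deck under the fork's hole, axes as fork_hole. Base plate 12 mm high, x -70 to +310, y -55 to +55 mm. Under the fork a post 42 mm thick with a 52 mm wide yoke. Hinge post at x = +220 mm, up to z 207 mm; the hinge axis is parallel to y at z 185 mm. A can in a nest stands at x = +105 mm. The deck on the -y side is free up to the bins.
- press_arm (a joint): Angle of the swing arm (rad); it grows as the free end rises. At 0 its eye (18 mm hole in a flat bar 16 mm thick) is in line with the fork's hole; fully down on its stop it reads -0.013, the eye about 2.9 mm low, and the pin's nose lifts it into line as it is pushed through (about 6 N up at the eye, 8 to 18 N along the pin). Stiff hinge: the arm stays where it is left; pressing it down takes 1 to 5 N.
- grip_mid (a point): Middle of the black rubber hand grip at the arm's free end, a round bar 28 mm thick, 75 mm long along the arm, 287 mm from the hinge axis. With the arm down it is at x = -67 mm of the fork's hole, at the same height. On the arm, 105 mm from the hole towards the hinge, stands a press cylinder 60 mm wide, up to 321 mm above the deck when the arm is down.
- pin_mid (a point): Middle of the loose locking pin, 140 mm long, 0.13 to 0.27 kg; x runs along it to the tip. Round steel shank 16 mm thick from x = +70 (tip, tapered to 12 mm over the last 6) to the shoulder at x = -20 mm; behind that a flat handle, wider than the hole. It lies flat and level without rolling. It balances about 8 mm from the middle towards the tip.
- pin_handle (a point): Centre of the pin's flat black handle, 50 mm long (x), 40 mm wide (y), 16 mm thick (z), 45 mm behind pin_mid; the shoulder is 25 mm ahead of it. Axes as pin_mid. At the start the handle lies inside the middle bin, with no room for fingers beside it, and about 67 mm of shank sticks out over the open front.
- bins: Row of three blue open-fronted parts bins fixed to the deck; origin on the deck under the centre of the middle bin, x points out of the open fronts. 84 mm deep (x -42 to +42), 178 mm wide. Floors 4 mm thick, level to the front edge with no lip; side walls 50 mm high at the back, 30 mm at the front. The middle bin is 50 mm wide inside.
- loose_can: bystander: small white aerosol can with a pink spray cap, 45 mm across and 118 mm high, standing on the deck; the origin is the centre of its underside
- wrench: bystander: steel wrench 150 mm long lying on the deck; the origin is under its middle, its x axis along it
- cap_tray: bystander: grey open tray of pink caps, 120 x 120 x 45 mm, on the deck; the origin is the centre of its underside
Not all that is in view belongs to the job. Of the things like the part that bears pin_mid, leave any that is green or yellow; of the rest the smaller one is meant.

How it is judged:
On the way:
1. the arm is swung down onto its stop in the fork (value of joint press_arm below 0.02 rad), for 0.2 s.
At the end, for the whole second after the job is handed in: The arm is down (below 0.02 rad) and the pin is at rest, released, through both cheeks and the arm's eye: in line with the hole (within 0.12 rad and 5 mm) and home, its shoulder within 6 mm of the cheek's face (value of joint press_arm below 0.02 rad and y of pin_mid in the frame of fork_hole between -0.012 and 0.012 m and x of pin_mid in the frame of fork_hole between -0.005 and 0.005 m and z of pin_mid in the frame of fork_hole between -0.005 and 0.005 m and angle between the x axis of pin_mid and the y axis of fork_hole, either way round below 0.12 rad and linear speed of pin below 0.02 m/s); the robot touches nothing.
It fails at once if the loose can is moved more than 30 mm or knocked over (distance of loose_can from where it was at the start of the episode above 0.03 m or angle between loose_can's own z axis and vertical above 0.4 rad).
It fails at once if the wrench is moved more than 30 mm (distance of wrench from where it was at the start of the episode above 0.03 m).
It fails at once if the tray of caps is moved more than 30 mm (distance of cap_tray from where it was at the start of the episode above 0.03 m).
It also fails if it takes over 58 s, if anything falls off the work surface, if the arm or the gripper's body presses on something with over 40 N, if the wrist force passes 120 N, or if a joint passes its speed limit or range.

ROBOT

A 7-joint arm with a two-finger parallel gripper is mounted at the origin on the work surface. World frame = base frame: x ahead of the robot, y to its left, z up, the work surface at z = 0. Lengths are in m, angles in rad, forces in N, time in s.
With the tool pointing down it reaches from about 0.35 to 0.9 m from the base axis. Payload 19.9 kg.
Tool frame: the origin (TCP) lies at the very end of the fingers, on their centre line; the grasp point (between the pads) lies behind it (env.grasp_offset is the z of the grasp point in the tool frame, in m); z points along the fingers, y is the line along which they close (so a half turn about z gives the same grasp; the last joint's range is limited). The gripper opens to 94 mm and grips with 3 to 60 N. Pads are 16 mm wide; open, the fingers measure 119 mm over their backs; the gripper's body (75 mm by 177 mm) begins 78 mm behind the grasp point.
Start: joints at [-1.361, 0.417, -0.01, 1.614, 0.005, 1.111, -0.053], TCP at [0.155, 0.605, 0.205] pointing down, gripper open.
Joint ranges: [-2.81, 2.81], [-0.39, 2.02], [-1.27, 1.25], [0.06, 2.57], [-1.19, 4.33], [0.19, 2], [-2.82, 2.82]. Speed limits (rad/s): [1.89, 1.89, 2.39, 2.39, 3.01, 3.01, 3.01].

INTERFACE

Orientations are given as [roll, pitch, yaw] about the fixed x, y, z axes, in that order (R = Rz(yaw) Ry(pitch) Rx(roll)).
In Python, from cell import env, optics gives the robot as it stands. The module is installed in compiled form; this text tells all that it offers.
- The arm moves only by the tool step_arm, never from a script. Its argument "steps" is a list of rows, each a list of 3 entries, a list of its own where there are three numbers: the shift along the tool's x, y, z in cm, then the turn about the tool's z in rad, then the closure, from 0 (fully open) to 1 (shut). In form: [[[tx, ty, tz], twist, claw], ...]. A call has 1 to 8 rows; each row shifts and turns the commanded pose from where the row before left it, along the tool's axes as they then stand; what a row does not reach is not made up. A row lasts 1/10 s, in which the tool goes at most 50 mm and 8.59 degrees, less where a joint would pass 70% of its speed; a pose out of reach is approached as far as the arm can. A call is refused whole if a number of a shift passes 5 or a number of a turn 0.15, either way. A call with a gripper value outside its range is refused whole. The fingers move at their own pace and stop on an object; the grip force is fixed at half the most. Time passes only in rows, so rows that do not move let the fingers close. It gives the time, the measured TCP pose, the force, the opening and the grip force at its end, in the units of the state.
- env.sense(): the state, without advancing time (a new reading comes with each control period).
- optics.camera(name): name is "scene" or "top" or "wrist"; returns the picture (420x560x3 uint8, red, green, blue); there is no depth.
- optics.camera_model(name): a dict with "intrinsics" (3x3 intrinsics, pixels), "rvec" (rotation vector, rad) and "tvec" (3), from world to camera coordinates, as OpenCV has them; the wrist camera has in their place "hand_eye" (4x4, takes a point from camera to tool coordinates, whose origin is the TCP and whose axes are the flange's). Camera axes: x right, y down, z forward; pixel columns grow to the right and rows downward; lengths in m; the calibration is good to about 2 mm. A picture is of the moment at which its call begins: read the wrist's pose just before it. camera_model takes no time and is no camera call.
- env.close_job(): hands the job in; it is judged then, once.
The state is a dict: "time_s": time; "q": joint angles; "qvel": joint speeds; "tau": joint torques, N m; "tcp_pos": TCP position; "ee_rot": TCP orientation; "force": force on the tool from outside, world axes, zero at the start; "wrist_torque": the same for the moment, N m; "finger_gap": finger opening in m; "gripper_force": force on a finger pad.
Only numpy, scipy, OpenCV 4.12 (cv2) and the standard library are available. Lean on these libraries where they do the work, as an engineer would, in place of code of your own. Each camera call takes 0.05 s, during which the arm holds its last target. There are 200 camera calls.

## Working session

There is one attempt and no reset: what is moved stays moved. The work goes in short steps, Python scripts to look and compute and a tool call to move; the robot and the scene stay as the last step left them, time stands still between calls to the robot, and variables do not carry over. Pictures are saved under pics/ and viewed, at most 10 in all, crops included, and the job is handed in when it is done.

Besides the shell and the picture viewer there is one more tool, called after "Request:" as a command line: name --argument value ..., lists and objects as JSON in quotes. step_arm: Moves the arm, as the interface text tells. Its arguments: {"type":"object","properties":{"steps":{"type":"array","items":{"type":"array"}}},"required":["steps"]}

```bash
mkdir -p pics
python3 - <<'E'
from cell import env, optics
import cv2
for n in ["scene","top"]:
    im=optics.camera(n); cv2.imwrite(f"pics/{n}0.png",im[:,:,::-1]); m=optics.camera_model(n); print(n,m)
print(optics.camera_model("wrist"),env.grasp_offset); print(env.sense())
E
```

```text
scene {'intrinsics': array([[417.90111359,   0.        , 279.49512119],
       [  0.        , 417.90111359, 212.93589612],
       [  0.        ,   0.        ,   1.        ]]), 'rvec': array([ 1.97629477,  1.74377452, -0.52878473]), 'tvec': array([ 0.00750767, -0.33352461,  1.53273668])}
top {'intrinsics': array([[475.72945185,   0.        , 288.37044524],
       [  0.        , 475.72945185, 213.53770515],
       [  0.        ,   0.        ,   1.        ]]), 'rvec': array([ 2.17477613, -2.18298973,  0.08391905]), 'tvec': array([-0.06527366,  0.51833798,  1.40004168])}
{'intrinsics': array([[311.0875914 ,   0.        , 284.69940218],
       [  0.        , 311.0875914 , 207.54670041],
       [  0.        ,   0.        ,   1.        ]]), 'hand_eye': array([[ 1.49804901e-03, -9.71980579e-01, -2.35056398e-01,
         6.79532423e-02],
       [ 9.99998820e-01,  1.37584966e-03,  6.83870340e-04,
        -2.13218758e-04],
       [-3.41306423e-04, -2.35057145e-01,  9.71981493e-01,
        -1.79645246e-01],
       [ 0.00000000e+00,  0.00000000e+00,  0.00000000e+00,
         1.00000000e+00]])} -0.0188
{'time_s': 0.1, 'q': array([-1.3615126 ,  0.41790573, -0.01033012,  1.61409338,  0.00467674,
        1.11067635, -0.05300734]), 'qvel': array([-0.0007387 , -0.00038575, -0.00077206, -0.00138952, -0.00117335,
       -0.00172118, -0.00069456]), 'tau': array([ 1.97434594e-03, -8.52580619e+01,  6.39638286e-01, -4.26690781e+01,
       -4.91205056e-02,  1.63776713e-02,  9.75121748e-05]), 'tcp_pos': array([0.15500912, 0.60513846, 0.2049017 ]), 'ee_rot': array([-3.14053526e+00,  5.18584933e-05,  2.89082397e+00]), 'force': array([-0.3540207 ,  0.35441482,  0.74606748]), 'wrist_torque': array([-0.00599269, -0.00790103,  0.06435283]), 'gripper_force': 0.0, 'finger_gap': 0.09381969760357714}
```

View pics/scene0.png

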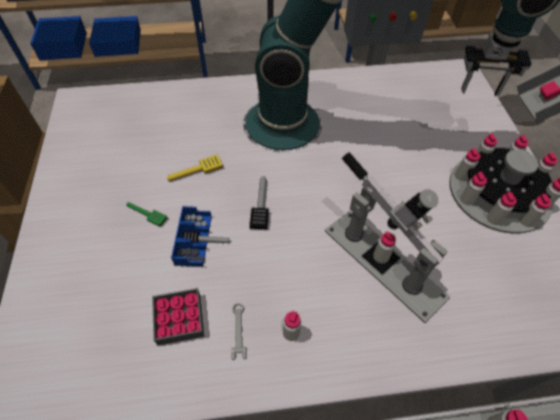

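View pics/top0.png

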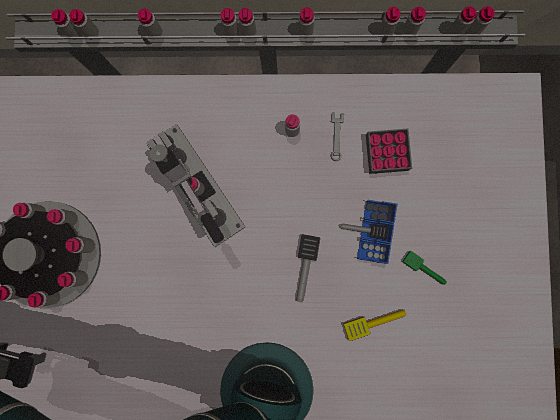

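The scene view shows the raised press arm with its grip at about (355,165), and the bins at (195,238) with the pin's shank sticking out to (230,240). The top view shows the press base from (177,125) to (228,237), the bins at (377,232), and the pin's tip at (340,226). Next I'll look at enlarged crops.

```bash
cat > h.py <<'E'
import numpy as np, cv2
from cell import env, optics
from scipy.spatial.transform import Rotation as Ro
def cam(n,s=None):
    m=optics.camera_model(n); K=m["intrinsics"]
    if n=="wrist":
        T=np.eye(4);T[:3,:3]=Ro.from_euler('xyz',s["ee_rot"]).as_matrix();T[:3,3]=s["tcp_pos"]
        T=T@m["hand_eye"]; return K,T[:3,:3],T[:3,3]
    R=cv2.Rodrigues(m["rvec"])[0]; return K,R.T,-R.T@m["tvec"]
def ray(c,uv):
    K,R,o=c; d=R@np.linalg.solve(K,[uv[0],uv[1],1.]); return o,d/np.linalg.norm(d)
def plane(c,uv,z):
    o,d=ray(c,uv); return o+d*(z-o[2])/d[2]
def tri(c1,u1,c2,u2):
    o1,d1=ray(c1,u1);o2,d2=ray(c2,u2)
    t=np.linalg.lstsq(np.c_[d1,-d2],o2-o1,rcond=None)[0]
    a=o1+d1*t[0];b=o2+d2*t[1]; return (a+b)/2,np.linalg.norm(a-b)
def proj(c,p):
    K,R,o=c; q=K@(R.T@(np.asarray(p)-o)); return q[:2]/q[2]
E
python3 - <<'E'
import cv2,numpy as np
t=cv2.imread("pics/top0.png");s=cv2.imread("pics/scene0.png")
a=cv2.resize(t[115:255,140:255],None,fx=4,fy=4,interpolation=cv2.INTER_CUBIC)
b=cv2.resize(t[190:275,330:405],None,fx=4,fy=4,interpolation=cv2.INTER_CUBIC)
o=np.zeros((560,460+300,3),np.uint8);o[:560,:460]=a;o[:340,460:]=b;cv2.imwrite("pics/c1.png",o)
a=cv2.resize(s[145:325,320:455],None,fx=3,fy=3,interpolation=cv2.INTER_CUBIC)
b=cv2.resize(s[200:270,165:235],None,fx=4,fy=4,interpolation=cv2.INTER_CUBIC)
o=np.zeros((540,405+280,3),np.uint8);o[:,:405]=a;o[:280,405:]=b;cv2.imwrite("pics/c2.png",o)
E
```

```text
(no output)
```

View pics/c1.png

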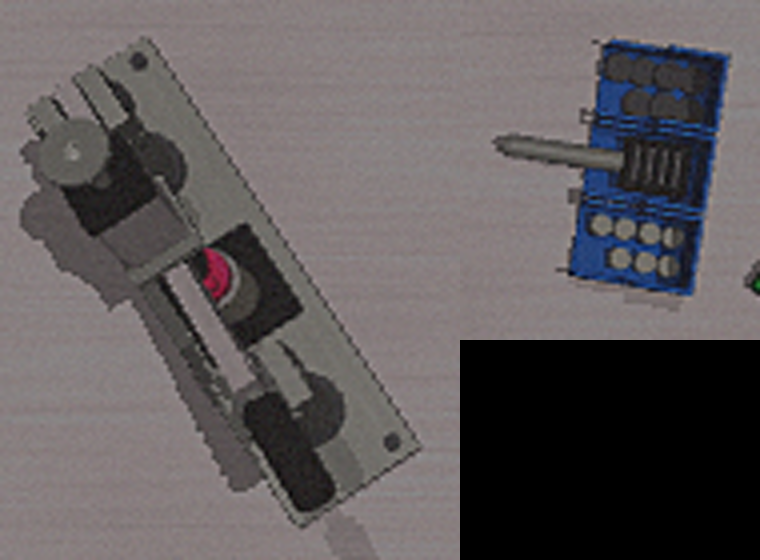

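View pics/c2.png

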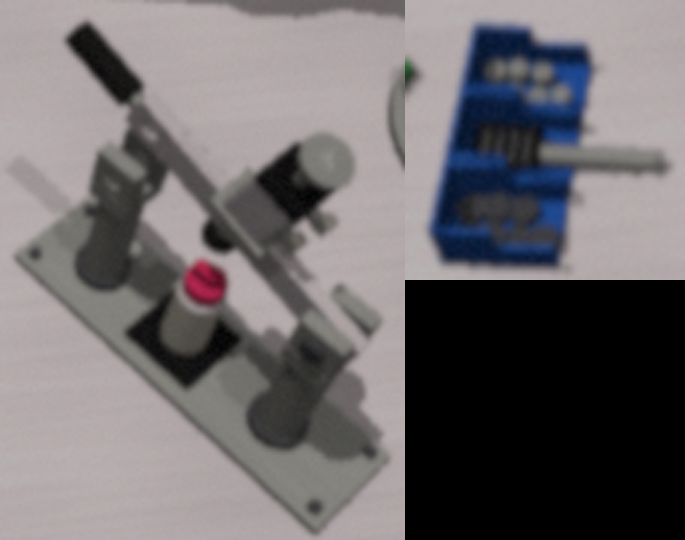

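The crops show these points, in original pixels:

- **Top view:** press base corners at about (177,124.5), (245,227) and (215,246). Pin tip at (339,225.8), shoulder at (370.5,229.8).
- **Scene view:** base corners at (325,231), (426,322) and (449,298). Grip from (346,155) to (362,176).

Run:
```python
from h import *
np.set_printoptions(precision=4,suppress=True)
T=cam("top");S=cam("scene")
for n,c,l in [("top",T,[(177,124.5),(245,227),(215,246.2)]),("sc",S,[(325,231),(426,322.3),(449.3,297.7)])]:
    for u in l: print(n,plane(c,u,.012))
print("tip",plane(T,(338.7,225.6),.012),"sh",plane(T,(370.5,229.8),.012),"end",plane(T,(387.5,231.5),.02))
print("tipS",plane(S,(165+665/4-.5+0,200+162/4),.012),"shS",plane(S,(165+135/4,200+152/4),.012))
# grip mask ends
print("grip: mid", tri(T,(140+290/4,115+450/4),S,(320+104/3,145+62/3)))
# bins corners top front/back deck
for u in [(602,40),(728,55),(693,295),(571,275)]: print(plane(T,(330+(u[0]-460)/4,190+u[1]/4),.03))
print("can etc",plane(T,(292,122),.118),plane(T,(336,137),0),plane(T,(388,151),.03), "bigpin",plane(T,(300,300),.01),plane(T,(309,240),.01))
```

```text
top [0.7928 0.2718 0.012 ]
top [0.4788 0.063  0.012 ]
top [0.4217 0.1525 0.012 ]
sc [0.4896 0.0671 0.012 ]
sc [0.7998 0.2777 0.012 ]
sc [0.7411 0.3632 0.012 ]
tip [ 0.4819 -0.2179  0.012 ] sh [ 0.469 -0.313  0.012] end [ 0.4633 -0.3621  0.02  ]
tipS [0.5242 0.0778 0.012 ] shS [ 0.4682 -0.3087  0.012 ]
grip: mid (array([0.4646, 0.1197, 0.274 ]), np.float64(0.003854943854263994))
[ 0.5568 -0.2966  0.03  ]
[ 0.5452 -0.3899  0.03  ]
[ 0.3681 -0.3603  0.03  ]
[ 0.3831 -0.2709  0.03  ]
can etc [ 0.7696 -0.0787  0.118 ] [ 0.7548 -0.2142  0.    ] [ 0.7042 -0.3665  0.03  ] bigpin [ 0.2616 -0.1007  0.01  ] [ 0.4392 -0.1287  0.01  ]
```

Measurements agree with the given sizes: the plate measures 377 x 106 mm and the grip is 288 mm from the hinge. The press yaw is about 0.59, the fork hole is at about (0.512,0.147), and the arm stands at about 0.31 rad. I'll move to the grip with the fingers closed.

Request:
step_arm --steps '[[[0,0,-3],0.146,1],[[0,0,-3],0.146,1],[[0,0,-3],0.146,1],[[0,0,-3],0.146,1],[[0,0,-3],0.146,1],[[-4.8,0,0],0,1],[[-4.8,0,0],0,1],[[-4.8,0,0],0,1]]'

```text
time_s: 0.9
tcp_pos: [0.2358, 0.4841, 0.3551]
ee_rot: [-3.141, 0.0, 2.161]
force: [0.5, 1.6, -0.3]
finger_gap: 0.0336
gripper_force: 0.0
```

Request:
step_arm --steps '[[[-4.8,0,0],0,1],[[-4.8,0,0],0,1],[[-4.8,0,0],0,1],[[-4.8,0,0],0,1],[[-4.8,0,0],0,1],[[0,0,0],0,1],[[0,0,0],0,1]]'

```text
time_s: 1.6
tcp_pos: [0.369, 0.2858, 0.3555]
ee_rot: [3.142, -0.0, 2.159]
force: [-0.7, 0.7, 0.6]
finger_gap: 0.0003
gripper_force: 0.0
```

Request:
step_arm --steps '[[[-4.8,-0.5,0],0,1],[[-4.8,-0.5,0],0,1],[[-4.8,-0.5,0],0,1],[[-4.8,-0.4,0],0,1],[[0,0,2],0,1],[[0,0,2],0,1],[[0,0,1],0,1],[[0,0,0],0,1]]'

```text
time_s: 2.4
tcp_pos: [0.4591, 0.1171, 0.3045]
ee_rot: [-3.139, -0.0, 2.162]
force: [0.0, 0.2, 0.1]
finger_gap: 0.0006
gripper_force: 0.0
```

Run:
```python
from h import *
s=env.sense(); im=optics.camera("wrist"); cv2.imwrite("pics/w1.png",im[:,:,::-1]); print(s["tcp_pos"],s["ee_rot"],s["force"])
c=cam("wrist",s); print(proj(c,[.4646,.1197,.274]),proj(c,[.5117,.1467,.185]))
```

```text
[0.4590749  0.1170869  0.30448083] [-3.13939346e+00 -3.19511792e-07  2.16243692e+00] [0.04811988 0.16520801 0.1342488 ]
[293.46857712 232.15524164] [345.8869561  207.93895847]
```

View pics/w1.png

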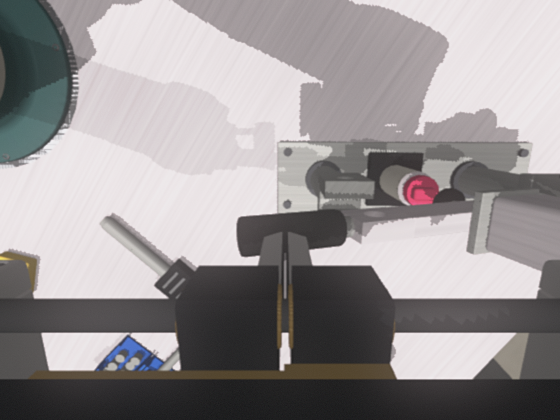

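The fingertips at (285,240) are above the grip bar, which is centred at (292,232). The plate's far edge is level in the image, so the press yaw is 0.59. I'll press down.

Request:
step_arm --steps '[[[0,0,1.5],0,1],[[0,0,1.5],0,1],[[0,0,1.5],0,1],[[0,0,1.5],0,1],[[0,0,1.5],0,1],[[0,0,1.5],0,1],[[0,0,1],0,1],[[0,0,0.5],0,1]]'

```text
time_s: 3.25
tcp_pos: [0.4599, 0.1167, 0.2004]
ee_rot: [-3.142, 0.0, 2.161]
force: [0.1, -0.0, 0.9]
finger_gap: 0.0004
gripper_force: 0.5
```

Request:
step_arm --steps '[[[0,0,0.2],0,1],[[0,0,0.2],0,1],[[0,0,0.2],0,1],[[0,0,0],0,1]]'

```text
time_s: 3.65
tcp_pos: [0.4601, 0.1164, 0.1952]
ee_rot: [3.141, -0.0, 2.161]
force: [-4.0, 0.0, 11.4]
finger_gap: 0.0005
gripper_force: 5.9
```

The force rose to 11 N at z 0.1952, where the stop was predicted (0.1953), so the arm is down. I'll rise and look at the fork.

Request:
step_arm --steps '[[[0,0,-2],0,1],[[0,0,-4],0,0.5],[[-2,2,-4],0,0.5],[[-4,2,-3],0,0.5],[[-4,2,0],0,0.5],[[0,0,0],0,0.5],[[0,0,0],0,0.5]]'

```text
time_s: 4.35
tcp_pos: [0.5627, 0.0675, 0.3219]
ee_rot: [-3.141, 0.001, 2.159]
force: [-0.9, -0.5, -0.2]
finger_gap: 0.0441
gripper_force: 0.0
```

Run:
```python
from h import *
s=env.sense(); im=optics.camera("wrist"); t=optics.camera("top"); cv2.imwrite("pics/t2r.png",t[:,:,::-1]);cv2.imwrite("pics/w2r.png",im[:,:,::-1]); print(s["tcp_pos"],s["ee_rot"])
c=cam("wrist",s); p=proj(c,[.5117,.1467,.2]); print(p)
np.save("s2.npy",s,allow_pickle=True)
x,y=int(p[0])-100,max(0,int(p[1])-75); print(x,y)
a=cv2.resize(im[y:y+150,x:x+200],None,fx=4,fy=4,interpolation=cv2.INTER_CUBIC); cv2.imwrite("pics/w2.png",a[:,:,::-1])
```

```text
[0.56273668 0.0674922  0.32190995] [-3.14051636e+00  6.02768138e-04  2.15928891e+00]
[286.71704587 102.81502467]
186 27
```

View pics/w2.png

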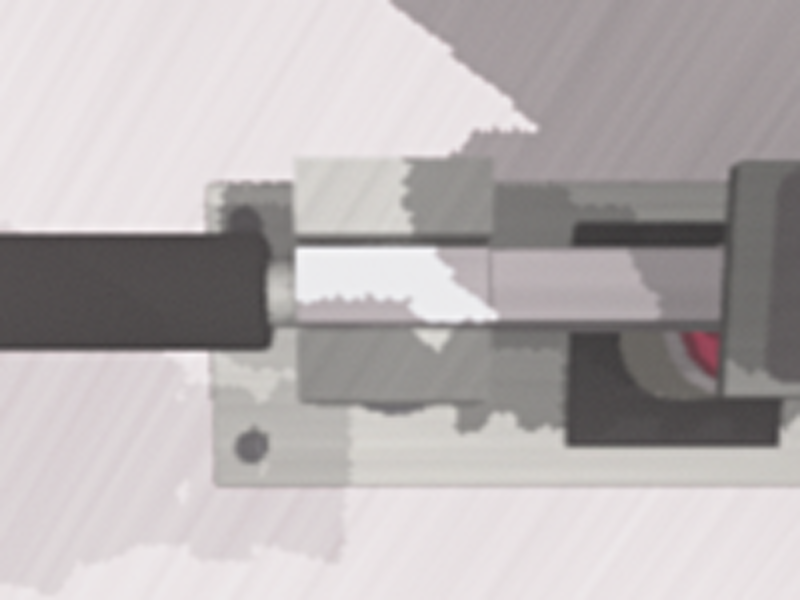

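The wrist crop shows the fork seen from above, with the arm seated in the slot. The outer corners of the cheek tops are at crop (295,157), (493,157), (299,402) and (492,402).

Run:
```python
from h import *
np.set_printoptions(precision=4,suppress=True)
s=np.load("s2.npy",allow_pickle=True).item(); c=cam("wrist",s)
P=[plane(c,(186+u/4,27+v/4),.207)[:2] for u,v in [(295,157),(493,157),(299,402),(492,402)]]
P=np.array(P);print(P,P.mean(0)); print([np.linalg.norm(P[a]-P[b]) for a,b in [(0,1),(2,3),(0,2),(1,3)]])
d=(P[1]-P[0]+P[3]-P[2]); print("yaw",np.arctan2(d[1],d[0]))
B=[plane(c,(186+u/4,27+v/4),.012)[:2] for u,v in [(209,183),(214,485)]];B=np.array(B); print(B,np.linalg.norm(B[0]-B[1]),B.mean(0)+.07*np.array([np.cos(.591),np.sin(.591)]))
# pin contours in top view
t=cv2.imread("pics/t2r.png")
T=cam("top"); print(proj(T,[.482,-.218,.012]))
hsv=cv2.cvtColor(t,cv2.COLOR_BGR2HSV)
print(hsv[222:234,334:372:3].tolist()[0:1]); 
g=cv2.cvtColor(t,cv2.COLOR_BGR2GRAY)[215:240,332:395]
for r in g: print(' '.join('%3d'%v for v in r[::2]))
```

```text
[[0.4753 0.1583]
 [0.5114 0.1825]
 [0.5042 0.115 ]
 [0.541  0.1397]] [0.508  0.1489]
[np.float64(0.043439390526566195), np.float64(0.04424298073503303), np.float64(0.05206315928881584), np.float64(0.05206280192771386)]
yaw 0.5899168907350834
[[0.421  0.1562]
 [0.48   0.0647]] 0.10883161400669258 [0.5086 0.1495]
[338.7214 225.5746]
[[[0, 10, 153], [0, 16, 161], [0, 11, 157], [175, 10, 160], [178, 21, 158], [173, 21, 158], [173, 15, 154], [169, 18, 153], [171, 21, 158], [0, 20, 163], [110, 172, 126], [113, 137, 106], [113, 50, 46]]]
151 150 153 152 152 150 151 150 154 150 151 151 147 153 154 159  62  76  77  48  70  66  67  72  67  66  57  78  51  54  37  54
151 147 147 147 147 149 150 150 149 147 152 147 148 151 150 159  50  77  76  44  72  68  69  65  70  64  69  69  47  53  36  57
149 152 151 149 151 149 148 145 144 148 148 153 149 156  82 159  74  60  75  47  68  66  69  70  65  67  69  68  53  54  35  89
150 154 150 154 148 151 152 152 152 150 152 151 152 156  84  92  47  89  78  64  46  68  66  69  68  69  69  65  43  48  37  85
153 147 152 151 153 149 151 148 150 147 148 151 149
[... 1936 characters left out ...]
  75  53  35  51  55  55  36  97  39  65  40  43  36 100 152
153 151 152 154 154 155 152 154 151 155 157 154 148 157 160  75  72  73  52  34  42  34  68  39 103  47  49  46  41  32  94 153
151 153 152 151 150 148 147 148 152 150 149 151 155 162 121  77  74  73  52  40  48  44  40  40  54  46  52  41  35  37 103 152
153 152 156 156 157 146 151 152 150 153 153 155 153  92  92  66  81  79  76  53  32  39  40  42  31  41  33  30  41  44 134 153
150 152 154 148 150 154 152 152 149 155 154 155 150  99  50  84  83  70  63  61  69  72  40  28  28  41  44  43  35  39 125 153
150 147 150 147 151 150 152 147 149 149 147 143 146  95  61  56  41  55  82  95  68  56  62  73  70  36  36  39  43  42 159 150
```

The fork measures 43.8 x 52.1 mm (44 x 52 expected), with its centre at (0.508,0.149) and yaw 0.590. Now I'll go to the pin.

Request:
step_arm --steps '[[[0,0,1],0.146,0.5],[[0,0,1],0.146,0.5],[[0,0,1],0.146,0.5],[[0,0,1],0.146,0.5],[[0,0,1],0.146,0.5],[[-4.7,-0.6,0],0,0.5],[[-4.7,-0.6,0],0,0.5],[[-4.7,-0.6,0],0,0.5]]'

```text
time_s: 5.25
tcp_pos: [0.5238, -0.0693, 0.2725]
ee_rot: [3.141, -0.001, 1.433]
force: [0.9, -0.8, -0.1]
finger_gap: 0.0469
gripper_force: 0.0
```

Request:
step_arm --steps '[[[-4.7,-0.6,1],0,0.5],[[-4.7,-0.6,2],0,0.5],[[-4.7,-0.6,2],0,0.5],[[-4.7,-0.4,2],0,0.5],[[0,0,2],0,0.5],[[0,0,0],0,0.5],[[0,0,0],0,0.5]]'

```text
time_s: 5.95
tcp_pos: [0.4783, -0.2472, 0.1845]
ee_rot: [3.141, -0.001, 1.432]
force: [0.1, -0.2, 0.0]
finger_gap: 0.0473
gripper_force: 0.0
```

Run:
```python
from h import *
s=env.sense(); im=optics.camera("wrist"); print(s["tcp_pos"],s["ee_rot"])
np.save("s3.npy",s,allow_pickle=True); cv2.imwrite("pics/w3r.png",im[:,:,::-1])
c=cam("wrist",s); print(proj(c,[.472,-.29,.012]),proj(c,[.482,-.218,.012]))
cv2.imwrite("pics/w3.png",cv2.resize(im[100:340,160:460],None,fx=2.5,fy=2.5,interpolation=cv2.INTER_CUBIC)[:,:,::-1])
```

```text
[ 0.47828036 -0.247157    0.18452654] [ 3.14146777e+00 -7.47340608e-04  1.43235788e+00]
[284.39541185 228.91493377] [284.44926624 167.37337668]
```

View pics/w3.png

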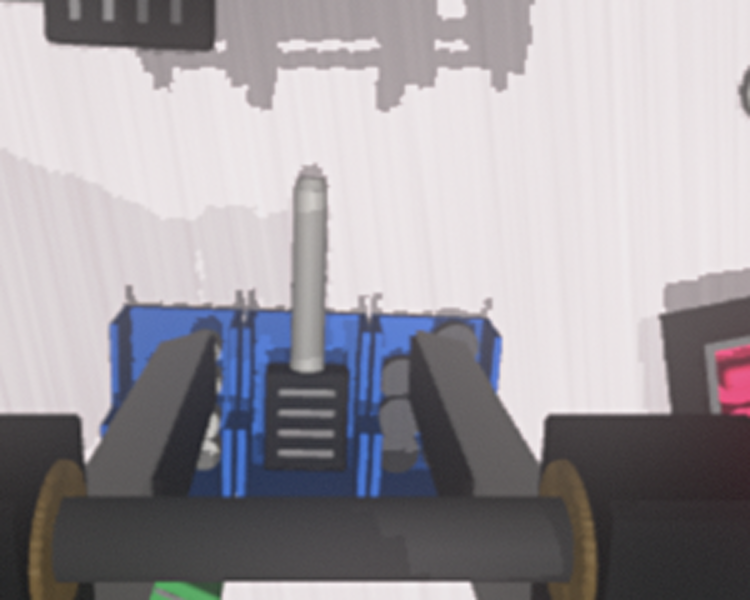

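The pin's tip is at crop (311,170) and the handle's front edge is at (307,368), with its rear edge at (305,468). The shank is aligned with the tool's x axis, and the bin front runs at about row 313.

Run:
```python
from h import *
s=np.load("s3.npy",allow_pickle=True).item(); c=cam("wrist",s)
q=lambda u,v,z: plane(c,(160+u/2.5,100+v/2.5),z)
tip,sh,re,bf=q(311.5,170,.012),q(306.5,366,.02),q(305.5,468,.02),q(308,313,.004)
print(tip,sh,re,bf,np.linalg.norm((tip-sh)[:2]),np.linalg.norm((re-sh)[:2]))
d=tip-re;a=np.arctan2(d[1],d[0]);print("ang",a)
u=np.array([np.cos(a),np.sin(a)])
mid=(tip[:2]-.07*u+sh[:2]+.02*u+re[:2]+.07*u)/3; print("mid",mid,"bin front at pin x",(bf[:2]-mid)@u)
y=s["ee_rot"][2]; g=mid+.018*u-s["tcp_pos"][:2]
print("shift cm",100*(g@[np.cos(y),np.sin(y)]),100*(g@[np.sin(y),-np.cos(y)]))
```

```text
[ 0.48207218 -0.21872295  0.012     ] [ 0.46732837 -0.30847488  0.02      ] [ 0.45960316 -0.36037448  0.02      ] [ 0.47086258 -0.28764688  0.004     ] 0.0909548709090982 0.052471402051268545
ang 1.4134851932468182
mid [ 0.47071232 -0.28927309] bin front at pin x 0.0016296739275577954
shift cm -2.4760722503837473 -0.1344057258242843
```

Request:
step_arm --steps '[[[-2.5,-0.1,3],0.019,0.5],[[0,0,4],0,0.5],[[0,0,4],0,0.5],[[0,0,3],0,0.5],[[0,0,2],0,0.5],[[0,0,1.3],0,0.5],[[0,0,0.5],0,0.5],[[0,0,0],0,0.5]]'

```text
time_s: 6.8
tcp_pos: [0.4741, -0.2727, 0.0065]
ee_rot: [3.141, 0.0, 1.413]
force: [0.0, -0.1, 0.0]
finger_gap: 0.0471
gripper_force: 0.0
```

Request:
step_arm --steps '[[[0,0,0],0,1],[[0,0,0],0,1],[[0,0,0],0,1],[[0,0,0],0,1],[[0,0,0],0,1]]'

```text
time_s: 7.3
tcp_pos: [0.4735, -0.2731, 0.0061]
ee_rot: [3.141, 0.0, 1.412]
force: [0.2, 0.8, 2.3]
finger_gap: 0.015
gripper_force: 30.0
```

The fingers hold the shank at a 15 mm gap and 30 N. I'll pull it straight out, then lift and turn.

Request:
step_arm --steps '[[[0.5,0,-0.1],0,1],[[1.5,0,-0.1],0,1],[[2,0,-0.1],0,1],[[2,0,-0.1],0,1],[[1,0,-2],0,1],[[0,0,-3],0,1],[[0,0,-2],-0.1,1],[[0,0,-1],-0.15,1]]'

```text
time_s: 8.1
tcp_pos: [0.4851, -0.2036, 0.0914]
ee_rot: [3.14, 0.001, 1.666]
force: [-0.0, -0.7, -2.6]
finger_gap: 0.0151
gripper_force: 30.0
```

Request:
step_arm --steps '[[[0,0,0],-0.15,1],[[0,0,0],-0.15,1],[[0,0,0],-0.15,1],[[0,0,0],-0.05,1],[[3,4,0],0,1],[[3,4,0],0,1],[[3,4,0],0,1],[[3,4,0],0,1]]'

```text
time_s: 8.9
tcp_pos: [0.5507, -0.0129, 0.09]
ee_rot: [3.142, -0.0, 2.162]
force: [0.2, 0.4, -1.8]
finger_gap: 0.0155
gripper_force: 30.0
```

Request:
step_arm --steps '[[[0,0,3],0,1],[[0,0,2.5],0,1],[[0,0,1.5],0,1],[[0,0,0.8],0,1],[[0,0,0.5],0,1],[[0,0,0.4],0,1],[[0,0,0],0,1]]'

```text
time_s: 9.6
tcp_pos: [0.551, -0.0157, 0.0034]
ee_rot: [3.141, 0.001, 2.161]
force: [-0.3, -1.5, 0.9]
finger_gap: 0.015
gripper_force: 30.0
```

Touching down. I'll release, rise and look.

Request:
step_arm --steps '[[[0,0,0.1],0,1],[[0,0,0],0,0.8],[[0,0,0],0,0.5],[[0,0,-2],0,0.5],[[-1,0,-5],0,0.4],[[-2,0,-5],0,0.4],[[0,0,0],0,0.4],[[0,0,0],0,0.4]]'

```text
time_s: 10.4
tcp_pos: [0.5669, -0.0387, 0.1183]
ee_rot: [3.139, 0.001, 2.162]
force: [-0.1, -0.1, -0.7]
finger_gap: 0.0563
gripper_force: 0.0
```

Run:
```python
from h import *
s=env.sense(); im=optics.camera("wrist"); print(s["tcp_pos"],s["ee_rot"],s["finger_gap"])
np.save("s4.npy",s,allow_pickle=True); cv2.imwrite("pics/w4r.png",im[:,:,::-1])
c=cam("wrist",s); print(proj(c,[.541,-.003,.008]))
cv2.imwrite("pics/w4.png",cv2.resize(im[100:340,160:460],None,fx=2.5,fy=2.5,interpolation=cv2.INTER_CUBIC)[:,:,::-1])
```

```text
[ 0.56693764 -0.03867448  0.11834922] [3.13949071e+00 7.60611505e-04 2.16158571e+00] 0.0563064392675271
[282.79271428 158.68772999]
```

View pics/w4.png

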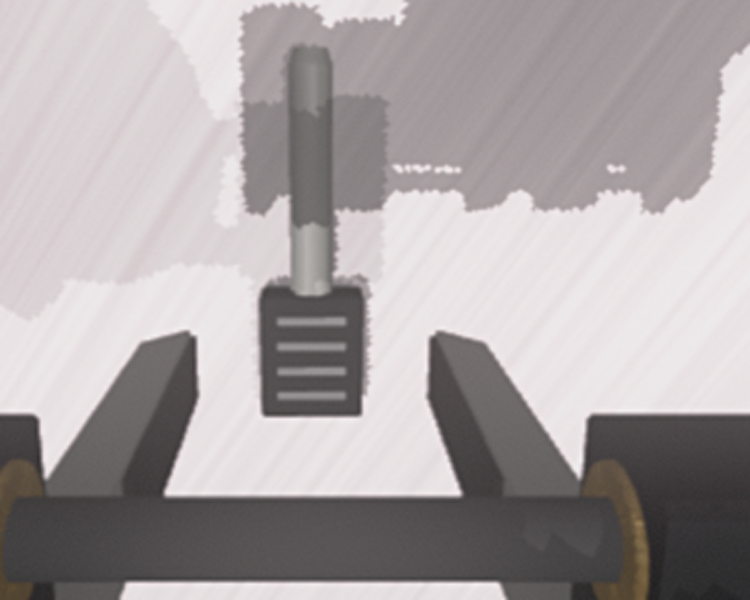

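The pin lies flat and in line with the tool. Its tip is at crop (310,46); the handle runs from row 288 to row 413, with its centre at column 311.

Run:
```python
from h import *
s=np.load("s4.npy",allow_pickle=True).item(); c=cam("wrist",s)
q=lambda u,v,z: plane(c,(160+u/2.5,100+v/2.5),z)
tip,sh,re=q(310,46,.008),q(311.5,288,.016),q(312,413,.016)
d=tip-re;a=np.arctan2(d[1],d[0]);u=np.array([np.cos(a),np.sin(a)])
print(np.linalg.norm((tip-sh)[:2]),np.linalg.norm((re-sh)[:2]),"ang",a)
mid=(tip[:2]-.07*u+sh[:2]+.02*u+re[:2]+.07*u)/3; print("mid",mid)
y=s["ee_rot"][2]; g=mid-.034*u-s["tcp_pos"][:2]
print("shift cm",100*(g@[np.cos(y),np.sin(y)]),100*(g@[np.sin(y),-np.cos(y)]))
```

```text
0.08770529377966046 0.0505355463277527 ang 2.168191182694915
mid [ 0.56058245 -0.02940325]
shift cm -2.27595394266612 0.011081861692698163
```

Request:
step_arm --steps '[[[-2.3,0,2],-0.006,0.3],[[0,0,3],0,0.3],[[0,0,3],0,0.3],[[0,0,2],0,0.3],[[0,0,1],0,0.3],[[0,0,0.5],0,0.3],[[0,0,0.1],0,0.3],[[0,0,0],0,0.3]]'

```text
time_s: 11.25
tcp_pos: [0.5795, -0.0578, 0.0019]
ee_rot: [3.141, 0.0, 2.168]
force: [1.1, -1.0, -0.2]
finger_gap: 0.0657
gripper_force: 0.0
```

Request:
step_arm --steps '[[[0,0,0],0,0.9],[[0,0,0],0,1],[[0,0,0],0,1],[[0,0,0],0,1],[[0,0,0],0,1]]'

```text
time_s: 11.75
tcp_pos: [0.5793, -0.0578, 0.0016]
ee_rot: [3.141, 0.0, 2.168]
force: [-0.9, 0.8, 4.9]
finger_gap: 0.0395
gripper_force: 30.0
```

Handle gripped at a 39.5 mm gap. I'll take a reference image before lifting, to check for droop, then go to the pre-insert pose.

Run:
```python
from h import *
im=optics.camera("wrist"); cv2.imwrite("pics/w5r.png",im[:,:,::-1])
g=im.mean(2); print(np.round(g[60:112,284:288].mean(1)).astype(int))
```

```text
[195 178 168 163 169 175 175 174 173 170 172 178 183 196 196 191 196 199
 198 199 199 197 198 198 198 198 199 199 199 198 198 198 199 199 198 199
 199 199 198 199 199 199 199 199 199 198 198 198 199 199 199 199]
```

Request:
step_arm --steps '[[[0,0,-1],0,1],[[0,0,-2],0,1],[[0,0,-3],0,1],[[0,0,-3],0.007,1],[[0,0,-3],0,1],[[0,0,-3],0,1],[[0,0,-2],0,1],[[0,0,-0.7],0,1]]'

```text
time_s: 12.6
tcp_pos: [0.5798, -0.058, 0.1807]
ee_rot: [3.139, 0.001, 2.161]
force: [0.1, 0.9, -1.5]
finger_gap: 0.0394
gripper_force: 30.0
```

Request:
step_arm --steps '[[[0,1,0],0,1],[[1,1.6,0],0,1],[[2,1.6,0],0,1],[[2,1,0],0,1],[[1,0.4,0],0,1],[[0,0,0],0,1],[[0,0,0],0,1]]'

```text
time_s: 13.3
tcp_pos: [0.5923, 0.0227, 0.178]
ee_rot: [-3.141, 0.0, 2.161]
force: [-0.6, -0.2, -1.7]
finger_gap: 0.0396
gripper_force: 30.0
```

Run:
```python
from h import *
s=env.sense(); im=optics.camera("wrist"); sc=optics.camera("scene"); cv2.imwrite("pics/w6r.png",im[:,:,::-1]);cv2.imwrite("pics/s6r.png",sc[:,:,::-1])
np.save("s6.npy",s,allow_pickle=True); print(s["tcp_pos"],s["ee_rot"],s["force"])
a=cv2.resize(im[0:180,185:385],None,fx=3,fy=3,interpolation=cv2.INTER_CUBIC)
S=cam("scene"); p=proj(S,[.5915-.104*.556,.0243+.104*.831,.185]); f=proj(S,[.508,.1489,.185]); print(p,f)
b=cv2.resize(sc[180:260,330:380],None,fx=4,fy=4,interpolation=cv2.INTER_CUBIC)
o=np.zeros((540,800,3),np.uint8); o[:540,:600]=a; o[:320,600:]=b; cv2.imwrite("pics/c6.png",o[:,:,::-1])
```

```text
[0.59229767 0.02273322 0.17799462] [-3.14083731e+00  2.94734964e-04  2.16063509e+00] [-0.56221816 -0.15267766 -1.73463274]
[351.18809541 208.46460512] [363.10883389 199.16143203]
```

View pics/c6.png

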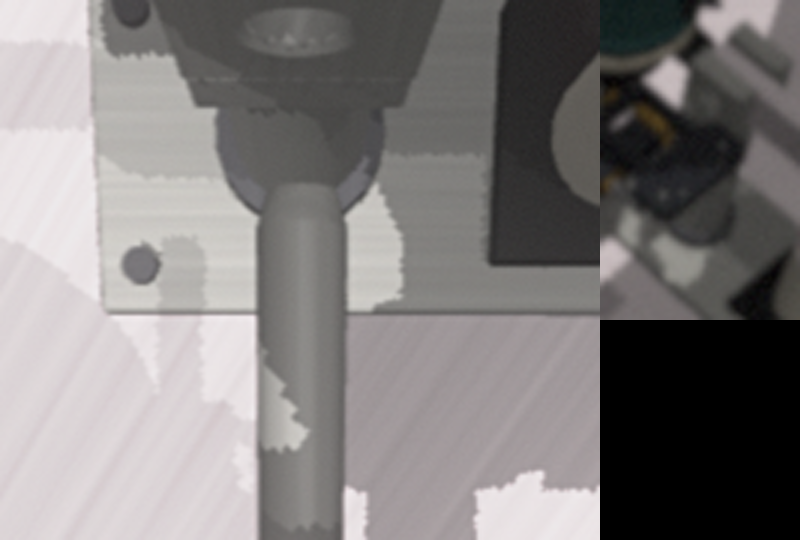

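The hole is visible in the near cheek as an ellipse, columns 240–354 and rows 8–57, centre (297,32). The pin's tip is at (303,184), with shank edges at 260 and 346 near the tip and 258 and 342 at the bottom.

Run:
```python
from h import *
np.set_printoptions(precision=4,suppress=True)
s=np.load("s6.npy",allow_pickle=True).item(); c=cam("wrist",s)
F=np.array([.508,.1489,.185]);th=.590
ux=np.array([np.cos(th),np.sin(th),0]);uy=np.array([-np.sin(th),np.cos(th),0])
def yp(u,v,y):
    o,d=ray(c,(185+u/3,v/3)); p=o+d*((y-(o-F)@uy)/(d@uy)); return np.array([(p-F)@ux,p[2]])
t=(s["tcp_pos"]-F); print("tcp x,y",t@ux,t@uy); ty=t@uy+.104
for n,u,v in [("hole",297,32.5),("hl",240,32),("hr",354,32),("top",297,8),("bot",297,57),("cheekbotL",196,105),("cheekbotR",404,105)]: print(n,yp(u,v,-.026))
print("tip top",yp(303,184,ty), ty)
for v,du in [(240,0),(520,0)]:
    pass
# shank axis x at two rows, on plane z=axis
for u,v in [(303,230),(300.3,520)]:
    p=plane(c,(185+u/3,v/3),s["tcp_pos"][2]+.0063); print("axis",(p-F)@ux,(p-F)@uy)
```

```text
tcp x,y -0.00014791871839656644 -0.15173704402008376
hole [-0.0008  0.1866]
hl [-0.0101  0.1868]
hr [0.0085 0.1869]
top [-0.0007  0.1965]
bot [-0.0008  0.1753]
cheekbotL [-0.0215  0.1475]
cheekbotR [0.021  0.1477]
tip top [0.0003 0.181 ] -0.04773704402008376
axis 0.00028967231526526153 -0.05578184990895744
axis -9.594711064905399e-05 -0.1061857501356024
```

```bash
python3 - <<'E'
import cv2,numpy as np
for f in ["w5r","w6r"]:
    g=cv2.imread(f"pics/{f}.png").mean(2)
    print(f,np.round(g[50:76,283:289].mean(1)).astype(int))
    for r in (80,110,130): print(r,np.round(g[r,264:306]).astype(int))
E
python3 - <<'E'
import cv2,numpy as np
a=cv2.imread("pics/w5r.png")[30:180,210:360];b=cv2.imread("pics/w6r.png")[30:180,210:360]
cv2.imwrite("pics/cmp.png",cv2.resize(np.hstack([a,b]),None,fx=2.6,fy=2.6,interpolation=cv2.INTER_CUBIC))
E
```

```text
w5r [231 231 231 231 231 232 232 233 233 221 197 174 163 160 164 171 173 170
 168 164 167 176 183 193 190 185]
80 [233 230 224 217 217 211 165 138 145 156 163 167 173 176 179 184 188 194
 195 196 197 202 200 196 184 159 137 127 127 125 125 125 122 118 113 106
 118 147 158 160 159 160]
110 [230 224 217 214 217 211 168 139 142 152 159 166 171 175 178 181 189 193
 195 197 198 202 199 198 193 188 180 174 165 137 123 120 118 112 109 106
 126 155 165 166 165 164]
130 [231 230 230 228 226 216 176 140 138 149 159 164 169 173 177 181 187 193
 194 196 199 201 199 188 163 139 128 125 122 122 122 120 116 111 105 107
 136 158 163 162 161 160]
w6r [ 90  90  90  90  91  91  91  91  91  90  95 111 119 120 120 119 118 118
 117 119 120 122 123 129 132 133]
80 [199 200 200 202 202 194 138  97  95 103 107 109 114 115 116 119 122 125
 127 129 133 135 135 134 132 128 125 120 119 118 117 119 113 109 102  97
 126 180 196 198 195 195]
110 [230 230 230 229 230 227 177 117 100 104 109 111 114 116 119 121 123 127
 128 131 133 137 138 137 135 133 128 123 122 120 119 118 114 110 103 106
 129 151 157 157 156 153]
130 [227 229 229 229 231 229 194 146 138 148 156 163 167 172 165 138 125 127
 129 131 136 138 140 138 138 133 128 124 121 121 121 117 115 111 102 108
 142 157 157 155 154 153]
```

View pics/cmp.png

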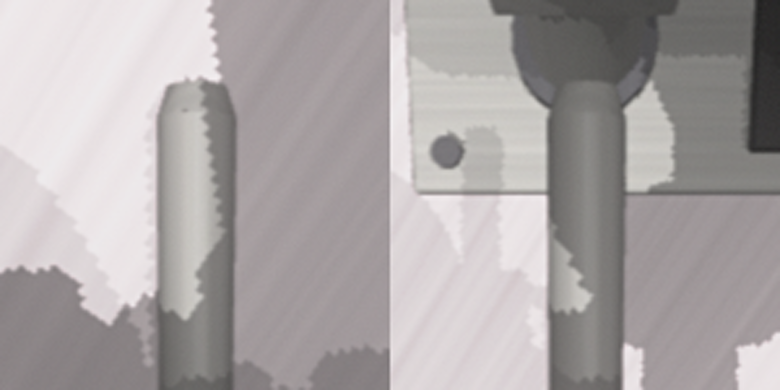

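The tip row is 60.4 before the lift and 60.8 after, so there is no droop. The pin axis is 6.4 mm above the TCP, and the pin is about 1 mm off sideways. I'll correct that and approach.

Request:
step_arm --steps '[[[0,-0.1,-0.05],0,1],[[1,0,0],0,1],[[1,0,0],0,1],[[0.5,0,0],0,1],[[0.5,0,0],0,1],[[0.5,0,0],0,1],[[0,0,0],0,1]]'

```text
time_s: 14.1
tcp_pos: [0.5717, 0.0525, 0.1789]
ee_rot: [3.142, -0.0, 2.162]
force: [-0.1, -0.1, -1.8]
finger_gap: 0.0401
gripper_force: 30.0
```

The tip is 14 mm inside the near cheek with no contact force. I'll continue into the eye.

Request:
step_arm --steps '[[[0.3,0,0],0,1],[[0.3,0,0],0,1],[[0.3,0,0],0,1],[[0.3,0,0],0,1],[[0.3,0,0],0,1]]'

```text
time_s: 14.6
tcp_pos: [0.5641, 0.0634, 0.179]
ee_rot: [3.141, 0.002, 2.16]
force: [3.1, -3.3, -2.9]
finger_gap: 0.0397
gripper_force: 30.0
```

Request:
step_arm --steps '[[[0.4,0,0],0,1],[[0.4,0,0],0,1],[[0.4,0,0],0,1],[[0.4,0,0],0,1],[[0,0,0],0,1]]'

```text
time_s: 15.1
tcp_pos: [0.5549, 0.0773, 0.1789]
ee_rot: [3.141, 0.001, 2.161]
force: [2.4, -1.9, -4.6]
finger_gap: 0.0397
gripper_force: 30.0
```

Request:
step_arm --steps '[[[0.3,0,0],0,1],[[0.3,0,0],0,1],[[0.3,0,0],0,1],[[0.3,0,0],0,1],[[0.2,0,0],0,1],[[0,0,0],0,1]]'

```text
time_s: 15.7
tcp_pos: [0.5471, 0.0888, 0.1789]
ee_rot: [3.141, 0.001, 2.16]
force: [3.7, -2.4, -4.9]
finger_gap: 0.0401
gripper_force: 30.0
```

The tip should now be about 6 mm past the far cheek. I'll release, back off, close the fingers and lower slightly to push the handle's end.

Request:
step_arm --steps '[[[0,0,0],0,0.4],[[0,0,0],0,0.3],[[0,0,0],0,0.3],[[-2,0,0],0,0.3],[[-2.5,0,0],0,0.3],[[-2.5,0,0],0,0.3],[[0,0,0.9],0,1],[[0,0,0],0,1]]'

```text
time_s: 16.5
tcp_pos: [0.5853, 0.0309, 0.1687]
ee_rot: [-3.14, -0.001, 2.16]
force: [-0.8, 0.1, 0.6]
finger_gap: 0.0531
gripper_force: 0.0
```

Request:
step_arm --steps '[[[0,0,0],0,1],[[0,0,0],0,1],[[0,0,0],0,1],[[0,0,0],0,1]]'

```text
time_s: 16.9
tcp_pos: [0.5859, 0.0314, 0.1701]
ee_rot: [3.141, 0.0, 2.161]
force: [-0.1, -0.4, -0.1]
finger_gap: 0.021
gripper_force: 0.0
```

```bash
cat > look.py <<'E'
from h import *
np.set_printoptions(precision=4,suppress=True)
s=env.sense(); im=optics.camera("wrist"); c=cam("wrist",s)
F=np.array([.508,.1489,.185]);th=.590
ux=np.array([np.cos(th),np.sin(th),0]);uy=np.array([-np.sin(th),np.cos(th),0])
t=s["tcp_pos"]-F; print("tcp",t@ux,t@uy,s["tcp_pos"][2],s["finger_gap"],s["force"])
g=im.mean(2)
# brightness along press y on plane z=.193, at x=0 and 14mm
for x in (0,.014):
    ys=np.arange(-.13,.06,.004); v=[]
    for y in ys:
        p=proj(c,F+x*ux+y*uy+[0,0,.008]); u=np.round(p).astype(int)
        v.append(int(g[u[1],u[0]]) if 0<=u[0]<560 and 0<=u[1]<420 else -1)
    print(x,list(zip((ys*1000).astype(int).tolist(),v)))
E
python3 look.py
```

```text
tcp -0.000657725164110123 -0.14097948803450894 0.1701150163551331 0.021034747196580487 [-0.0986 -0.4159 -0.1031]
0 [(-130, 231), (-126, 231), (-122, 230), (-118, 229), (-113, 231), (-109, 226), (-105, 71), (-101, 66), (-97, 83), (-93, 63), (-89, 105), (-85, 56), (-81, 54), (-77, 61), (-73, 55), (-69, 104), (-65, 55), (-61, 56), (-57, 133), (-53, 131), (-49, 133), (-45, 130), (-41, 130), (-37, 129), (-33, 128), (-29, 128), (-25, 128), (-21, 75), (-17, 132), (-13, -1), (-9, -1), (-5, -1), (-1, -1), (2, -1), (6, -1), (10, -1), (14, -1), (18, -1), (22, -1), (26, -1), (30, -1), (34, -1), (38, -1), (42, -1), (46, -1), (50, -1), (54, -1), (58, -1)]
0.014 [(-130, 110), (-126, 109), (-122, 231), (-118, 229), (-113, 230), (-109, 232), (-105, 75), (-101, 70), (-97, 71), (-93, 67), (-89, 65), (-85, 62), (-81, 59), (-77, 57), (-73, 56), (-69, 54), (-65, 55), (-61, 58), (-57, 128), (-53, 128), (-49, 127), (-45, 126), (-41, 127), (-37, 108), (-33, 74), (-29, 73), (-25, 73), (-21, 72), (-17, 128), (-13, -1), (-9, -1), (-5, -1), (-1, -1), (2, -1), (6, -1), (10, -1), (14, -1), (18, -1), (22, -1), (26, -1), (30, -1), (34, -1), (38, -1), (42, -1), (46, -1), (50, -1), (54, -1), (58, -1)]
```

The handle lies straight in line at y −107 to −59 mm, as expected, with 32 mm left to push.

Request:
step_arm --steps '[[[0,0,0],0,1],[[0,0,0],0,1],[[0.5,0,0],0,1],[[0.8,0,0],0,1],[[0.7,0,0],0,1],[[0.4,0,0],0,1],[[0.4,0,0],0,1],[[0.4,0,0],0,1]]'

```text
time_s: 17.75
tcp_pos: [0.568, 0.0577, 0.17]
ee_rot: [3.141, 0.0, 2.161]
force: [0.9, -0.5, 0.7]
finger_gap: 0.0004
gripper_force: 0.8
```

Request:
step_arm --steps '[[[0.4,0,0],0,1],[[0.4,0,0],0,1],[[0.4,0,0],0,1],[[0,0,0],0,1]]'

```text
time_s: 18.15
tcp_pos: [0.5612, 0.0681, 0.1699]
ee_rot: [-3.142, -0.0, 2.161]
force: [0.2, -0.5, -0.6]
finger_gap: -0.0
gripper_force: 0.0
```

```bash
python3 look.py
```

```text
tcp -0.0007661419883702264 -0.09671156219243818 0.1698839728331214 -2.064745044566118e-05 [ 0.1792 -0.5171 -0.5836]
0 [(-130, 62), (-126, 61), (-122, 55), (-118, 88), (-113, 87), (-109, 89), (-105, 90), (-101, 93), (-97, 92), (-93, 65), (-89, 66), (-85, 68), (-81, 55), (-77, 81), (-73, 55), (-69, 55), (-65, 79), (-61, 52), (-57, 78), (-53, 52), (-49, 56), (-45, 100), (-41, 56), (-37, 54), (-33, 135), (-29, 132), (-25, 127), (-21, 138), (-17, 141), (-13, 141), (-9, 140), (-5, 179), (-1, 177), (2, 179), (6, 174), (10, 170), (14, 83), (18, 137), (22, 136), (26, 135), (30, -1), (34, -1), (38, -1), (42, -1), (46, -1), (50, -1), (54, -1), (58, -1)]
0.014 [(-130, 43), (-126, 45), (-122, 44), (-118, 45), (-113, 48), (-109, 52), (-105, 53), (-101, 56), (-97, 177), (-93, 230), (-89, 226), (-85, 228), (-81, 64), (-77, 67), (-73, 66), (-69, 67), (-65, 61), (-61, 61), (-57, 64), (-53, 63), (-49, 63), (-45, 64), (-41, 63), (-37, 56), (-33, 127), (-29, 128), (-25, 82), (-21, 137), (-17, 140), (-13, 142), (-9, 141), (-5, 182), (-1, 179), (2, 182), (6, 177), (10, 170), (14, 82), (18, 133), (22, 135), (26, 135), (30, -1), (34, -1), (38, -1), (42, -1), (46, -1), (50, -1), (54, -1), (58, -1)]
```

The pin is sliding in easily, with the handle now at −83 to −35 mm and 9 mm to go.

Request:
step_arm --steps '[[[0.3,0,0],0,1],[[0.3,0,0],0,1],[[0.2,0,0],0,1],[[0,0,0],0,1]]'

```text
time_s: 18.6
tcp_pos: [0.5568, 0.0746, 0.1698]
ee_rot: [-3.142, -0.0, 2.161]
force: [0.3, 0.2, 0.2]
finger_gap: 0.0003
gripper_force: 0.0
```

Request:
step_arm --steps '[[[0.1,0,0],0,1],[[0.1,0,0],0,1],[[0,0,0],0,1]]'

```text
time_s: 18.9
tcp_pos: [0.5558, 0.0759, 0.1699]
ee_rot: [-3.142, 0.0, 2.161]
force: [0.6, 0.2, 0.0]
finger_gap: 0.0004
gripper_force: 0.1
```

Request:
step_arm --steps '[[[0.1,0,0],0,1],[[0.1,0,0],0,1],[[0,0,0],0,1]]'

```text
time_s: 19.2
tcp_pos: [0.5547, 0.0776, 0.1698]
ee_rot: [-3.142, 0.0, 2.161]
force: [-0.0, 1.6, 0.4]
finger_gap: 0.0006
gripper_force: 0.1
```

```bash
python3 look.py
```

```text
tcp -0.0008834166379260708 -0.0852014863446112 0.16984709610370674 0.0006441430975918345 [-0.049   1.5749  0.4378]
0 [(-130, 229), (-126, 60), (-122, 62), (-118, 63), (-113, 60), (-109, 54), (-105, 92), (-101, 89), (-97, 91), (-93, 50), (-89, 51), (-85, 54), (-81, 55), (-77, 59), (-73, 53), (-69, 55), (-65, 81), (-61, 55), (-57, 54), (-53, 62), (-49, 52), (-45, 80), (-41, 51), (-37, 53), (-33, 66), (-29, 56), (-25, 135), (-21, 140), (-17, 139), (-13, 141), (-9, 140), (-5, 182), (-1, 179), (2, 178), (6, 174), (10, 137), (14, 141), (18, 141), (22, 137), (26, 139), (30, 138), (34, 131), (38, 130), (42, -1), (46, -1), (50, -1), (54, -1), (58, -1)]
0.014 [(-130, 42), (-126, 41), (-122, 42), (-118, 42), (-113, 44), (-109, 45), (-105, 45), (-101, 47), (-97, 50), (-93, 54), (-89, 55), (-85, 205), (-81, 230), (-77, 229), (-73, 102), (-69, 67), (-65, 65), (-61, 65), (-57, 66), (-53, 62), (-49, 63), (-45, 64), (-41, 64), (-37, 63), (-33, 61), (-29, 62), (-25, 135), (-21, 136), (-17, 142), (-13, 141), (-9, 141), (-5, 185), (-1, 182), (2, 181), (6, 178), (10, 118), (14, 138), (18, 134), (22, 139), (26, 137), (30, 135), (34, 158), (38, 156), (42, -1), (46, -1), (50, -1), (54, -1), (58, -1)]
```

Request:
step_arm --steps '[[[0.1,0,0],0,1],[[0.1,0,0],0,1],[[0,0,0],0,1]]'

```text
time_s: 19.55
tcp_pos: [0.5545, 0.0777, 0.1701]
ee_rot: [3.141, 0.003, 2.16]
force: [7.0, -8.1, -3.5]
finger_gap: 0.0006
gripper_force: 5.4
```

The TCP has stopped and the contact force rose to 11 N, so the shoulder is home. I'll back off, rise and check from above.

Request:
step_arm --steps '[[[-1,0,0],0,1],[[-3,0,0],0,1],[[-3,0,-1],0,1],[[0,0,-3],0,1],[[0,0,-4],0,1],[[2,0,-4],0,1],[[0,0,0],0,1],[[0,0,0],0,1]]'

```text
time_s: 20.35
tcp_pos: [0.5816, 0.0379, 0.2903]
ee_rot: [3.14, -0.0, 2.162]
force: [0.4, -0.1, -1.3]
finger_gap: 0.0003
gripper_force: 0.0
```

```bash
python3 look.py
python3 - <<'E'
from h import *
im=optics.camera("wrist");s=env.sense();c=cam("wrist",s);g=im.mean(2)
F=np.array([.508,.1489,.185]);th=.590
ux=np.array([np.cos(th),np.sin(th),0]);uy=np.array([-np.sin(th),np.cos(th),0])
# across handle x profile at y=-35,-68 (z=.193) for angle; grip bar height via known position
for y in (-.033,-.068):
    xs=np.arange(-.03,.031,.002); print(y,[int(g[tuple(np.round(proj(c,F+x*ux+y*uy+[0,0,.008])).astype(int)[::-1])]) for x in xs])
E
```

```text
tcp -0.0005668427613142543 -0.13316554799839897 0.29026248666021626 0.00026202375133111506 [ 0.375  -0.1405 -1.2682]
0 [(-130, 231), (-126, 229), (-122, 232), (-118, 229), (-113, 233), (-109, 232), (-105, 230), (-101, 228), (-97, 228), (-93, 228), (-89, 228), (-85, 228), (-81, 228), (-77, 230), (-73, 76), (-69, 77), (-65, 115), (-61, 72), (-57, 69), (-53, 97), (-49, 76), (-45, 149), (-41, 70), (-37, 79), (-33, 99), (-29, 71), (-25, 100), (-21, 146), (-17, 144), (-13, 141), (-9, 143), (-5, 125), (-1, 178), (2, 179), (6, 176), (10, 166), (14, 92), (18, 140), (22, 141), (26, 140), (30, 138), (34, 131), (38, -1), (42, -1), (46, -1), (50, -1), (54, -1), (58, -1)]
0.014 [(-130, 232), (-126, 232), (-122, 231), (-118, 231), (-113, 229), (-109, 230), (-105, 228), (-101, 230), (-97, 226), (-93, 229), (-89, 230), (-85, 228), (-81, 226), (-77, 226), (-73, 72), (-69, 76), (-65, 73), (-61, 73), (-57, 69), (-53, 69), (-49, 72), (-45, 71), (-41, 71), (-37, 63), (-33, 63), (-29, 63), (-25, 69), (-21, 142), (-17, 136), (-13, 141), (-9, 140), (-5, 125), (-1, 180), (2, 181), (6, 175), (10, 177), (14, 91), (18, 135), (22, 136), (26, 138), (30, 137), (34, 156), (38, -1), (42, -1), (46, -1), (50, -1), (54, -1), (58, -1)]
-0.033 [181, 183, 181, 182, 185, 75, 75, 75, 73, 72, 72, 72, 70, 71, 70, 70, 69, 67, 68, 66, 61, 61, 62, 62, 67, 134, 134, 136, 133, 133, 133]
-0.068 [217, 210, 211, 215, 214, 118, 78, 76, 80, 83, 82, 82, 82, 81, 81, 80, 82, 81, 80, 81, 81, 79, 75, 74, 84, 228, 226, 228, 227, 230, 229]
```

The handle spans −75 to −25 mm, so the shoulder is on the cheek face. It is straight and centred to within about 1 mm, and the robot is clear.

```bash
python3 -c "
from cell import env
print(env.close_job())"
```

```text
the job is handed in; nothing more can be done
None
```

I swung the arm down onto its stop and pushed the pin home through both cheeks and the arm's eye. The pin is released and the robot is clear; I handed the job in at about 20 s, but no verdict came back.

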